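# Rake the shelled cobs into rows on the drying tray

### The arm

A 6-joint arm with a two-finger parallel gripper is mounted at the origin on the work surface. World frame = base frame: x ahead of the robot, y to its left, z up, the work surface at z = 0. Lengths are in m, angles in rad, forces in N, time in s.
With the tool pointing down it reaches from about 0.375 to 0.9 m from the base axis. Payload 3.1 kg.
Tool frame: the origin (TCP) lies midway between the tips of the shut fingers; the grasp point (between the pads) lies 19 mm behind it; x points along the fingers, z is the direction in which the jaws open and shut, and the axes are right-handed (so a half turn about x gives the same grasp; the last joint's range is limited). The gripper opens to 87 mm and grips with 3 to 60 N. Pads are 19 mm wide; open, the fingers measure 117 mm over their backs; the gripper's body (75 mm by 190 mm) begins 51 mm behind the grasp point.
Start: joints at [-1.482, 0.527, 1.433, -0, 1.181, -0.178], TCP at [0.165, -0.603, 0.192] pointing down, gripper open.
Joint ranges: [-3.08, 3.08], [-0.75, 2.2], [0.22, 2.44], [-1.43, 4.57], [0, 2.65], [-2.85, 2.85]. Speed limits (rad/s): [2.79, 2.79, 3.14, 3.14, 3.14, 3.14].

### API

Orientations are given as a unit quaternion [x, y, z, w].
In Python, from rig import robot, optics, workorder gives the robot as it stands.
- The arm moves only by the tool arm_command, never from a script. Its argument "plan" is a list of rows, each a list of 7 numbers: the shift along the tool's x, y, z in cm, then the turn, a rotation vector about the tool's x, y, z in rad, then the finger opening in cm, from 0 to 8.7. In form: [[x, y, z, ax, ay, az, gripper], ...]. A call has 1 to 12 rows; each row shifts and turns the pose as measured when the row begins, along the tool's axes as they then stand; what a row does not reach is not made up. A row lasts 1/8 s, in which the tool goes at most 62.5 mm and 10.7 degrees, less where a joint would pass 70% of its speed; a pose out of reach is approached as far as the arm can. A call with a gripper value outside its range is refused whole. The fingers move at their own pace and stop on an object; "grip_force" is the grip in N (left out, the last holds). Time passes only in rows, so rows that do not move let the fingers close. It gives the time, the measured TCP pose, the force and the opening at its end, in the units of the state.
- robot.get_obs(): the state, without advancing time (a new reading comes with each control period).
- optics.camera(name): name is "side" or "top"; returns (picture, depth): 480x640x3 uint8, blue, green, red; 480x640 float32, m along the optical axis (not along the pixel's ray), 0 where there is no reading.
- optics.camera_info(name): a dict with "mtx" (3x3 intrinsics, pixels), "position" and "rotation" of the camera in the world. Camera axes: x right, y down, z forward; pixel columns grow to the right and rows downward; lengths in m; the calibration is good to about 2 mm. A picture is of the moment at which its call begins. camera_info takes no time and is no camera call.
- workorder.hand_in(): hands the job in, once; it reports no verdict.
The state is a dict: "time": time; "q": joint angles; "joint_velocities": joint speeds; "joint_torque": joint torques, N m; "position": TCP position; "tool_rot": TCP orientation; "ft_force": force on the tool from outside, world axes, zero at the start; "moment": the same for the moment, N m; "grip_width": finger opening in m.
Only numpy, scipy, OpenCV 4.12 (cv2) and the standard library are available. Lean on these libraries where they do the work, as an engineer would, in place of code of your own. Each camera call takes 0.05 s, during which the arm holds its last target. There are 200 camera calls.

### The job

Take the hand rake and comb the scattered cobs in each half of the drying tray into a tidy row: all three lying flat, parallel to the tray's near board (the one by the robot) and packed side by side up against it. Move the cobs with the rake only, keep them in their own half, and leave the bowl, jar and mug where they are. When both rows are neat, lay the rake down on the table beside the tray as you found it, tines down.

Things in the scene. Friction and masses are not known exactly. Their poses are not given: they have to be found in the camera images.
- tray: shallow wooden drying tray, fixed, 254 (x) by 436 (y) mm outside; boards 12 mm thick, rim 34 mm high, slatted floor 8 mm above the table. A centre batten along x, 12 mm thick, 30 mm high, splits it into two bays, each 230 mm (x) by 200 mm (y) inside. Origin: centre of its underside; -x points to its near board (nearest the robot).
- row_left (a point): left bay (+y): the point on the bay's floor at the middle of the inner face of the near board. x points from the near board into the bay, y along the near board to the left, z up.
- row_right (a point): right bay (-y): the same point and axes in the right bay.
- rake_tips (a point): hand rake, 0.26 kg, lying on the table on the left or the right of the tray, tines down and the butt of its handle touching the table. This point lies under the middle of the row of tine tips, on the table. Axes (all rake points): x from handle to head, y along the head, z up while it lies. Turned 19 degrees nose-down about y its tines stand upright and the handle clears the tray's rim.
- rake_bar (a point): the rake's head: centre of its wooden bar, 22 x 118 (y) x 22 mm, at x -20, z 63 mm from rake_tips. Five round steel tines, 8 mm thick, 25 mm apart (row 108 mm wide, gaps 17 mm, less than a cob's thickness), reach 62 mm from here to the tips; while the rake lies they lean 19 degrees from upright, tips ahead.
- rake_grip (a point): where to take the rake: centre of its handle, 75 mm behind the bar's centre, at x -93, z 43 mm from rake_tips. The handle is a straight ash bar, 24 mm wide (its y, flat upright sides), 20 mm high, 205 mm long from the bar's centre to its butt; while the rake lies it slopes down 15 degrees from head to butt.
- bowl: enamel bowl full of kernels, diameter 120 mm, 60 mm high, on the table on the other side of the tray from the rake; not to be disturbed. Origin: centre of its underside.
- jar: closed glass jar of kernels, diameter 70 mm, 112 mm high, upright on the table near one of the tray's far corners; not to be disturbed. Origin: centre of its underside.
- mug: grey enamel mug, diameter 76 mm, 85 mm high, near the other far corner, with a handle reaching 72 mm out from its axis along its +y; not to be disturbed. Origin: centre of its underside.
- cob_left1: one of the three bare shelled corncobs that lie in the left bay: a brown knobbly eight-sided rod, 100 mm long (its x), 21 mm thick, about 25 g, lying loose on the tray's floor. Origin: its centre, 10.5 mm above the floor. It slides and rolls stiffly when pushed.
- cob_left2: another cob in the left bay, the same size and origin.
- cob_left3: another cob in the left bay, the same size and origin.
- cob_right1: one of the three bare shelled corncobs that lie in the right bay: a brown knobbly eight-sided rod, 100 mm long (its x), 21 mm thick, about 25 g, lying loose on the tray's floor. Origin: its centre, 10.5 mm above the floor. It slides and rolls stiffly when pushed.
- cob_right2: another cob in the right bay, the same size and origin.
- cob_right3: another cob in the right bay, the same size and origin.
Mind the look-alikes: they are no part of the job. Leave any red look-alike of the cob_left1 alone.

How it is judged:
By the outcome, as a careful person would: the job done as asked, in the order asked, and still so for the second after the job is handed in, with the robot touching nothing.
It also fails if it takes over 67 s, if anything falls off the work surface, if the arm or the gripper's body presses on something with over 40 N, if the wrist force passes 120 N, or if a joint passes its speed limit or range.

## Working session

There is one attempt and no reset: what is moved stays moved. The work goes in short steps, Python scripts to look and compute and a tool call to move; the robot and the scene stay as the last step left them, time stands still between calls to the robot, and variables do not carry over. Pictures are saved under pics/ and viewed, about 8 in all and at most 12, crops included, and the job is handed in when it is done.

Besides the shell and the picture viewer there is one more tool, called after "Call:" by a JSON object that holds its "method" and its "body". arm_command: Moves the arm, as the interface text tells. Its arguments: {"type":"object","properties":{"plan":{"type":"array"},"grip_force":{"type":"number"}},"required":["plan"]}

```bash
ls; mkdir -p pics; cat > h.py <<'E'
import numpy as np, cv2
from rig import robot, optics, workorder
from scipy.spatial.transform import Rotation as R
def shot(n,f=None):
    im,d=optics.camera(n)
    np.save(f'pics/{n}_d.npy',d); cv2.imwrite(f'pics/{n}_last.png',im)
    if f: cv2.imwrite('pics/'+f,im)
    return im,d
def cam(n):
    i=optics.camera_info(n); r=np.array(i['rotation'],float)
    r=R.from_quat(r).as_matrix() if r.size==4 else r
    return np.array(i['mtx']),np.array(i['position']),r
def px(n,u,v,z):  # pixel -> world on plane z
    K,p,r=cam(n); ray=r@np.linalg.inv(K)@[u,v,1]; return p+ray*(z-p[2])/ray[2]
def pxd(n,u,v,d):
    K,p,r=cam(n); return p+r@np.linalg.inv(K)@[u,v,1]*d[int(v),int(u)]
def proj(n,P):
    K,p,r=cam(n); c=K@r.T@(np.array(P)-p); return c[:2]/c[2]
E
python3 - <<'E'
from h import *
for n in('top','side'):
    shot(n,n+'0.png'); print(cam(n))
print(robot.get_obs())
E
```

```text
pics
(array([[538.31776516,   0.        , 312.4722368 ],
       [  0.        , 538.31776516, 227.79079534],
       [  0.        ,   0.        ,   1.        ]]), array([ 0.42469508, -0.0132008 ,  1.07973877]), array([[ 0.01117589, -0.99608788,  0.08765859],
       [-0.99980208, -0.00968839,  0.01737638],
       [-0.01645913, -0.08783544, -0.99599901]]))
(array([[534.63447377,   0.        , 308.03194913],
       [  0.        , 534.63447377, 235.43269923],
       [  0.        ,   0.        ,   1.        ]]), array([ 0.4372255 , -0.84142338,  0.67158583]), array([[ 9.93773259e-01, -6.38494935e-02,  9.13123835e-02],
       [-1.11418594e-01, -5.63737283e-01,  8.18404651e-01],
       [-7.78527424e-04, -8.23482555e-01, -5.67341058e-01]]))
{'time': 0.1, 'q': array([-1.48149191e+00,  5.28349677e-01,  1.43373308e+00, -1.02044083e-05,
        1.18139053e+00, -1.78488737e-01]), 'joint_velocities': array([-0.00085605, -0.00049399, -0.00107437,  0.00030676, -0.00037962,
        0.0002528 ]), 'joint_torque': array([ 9.27249744e-07, -4.40985239e+01, -1.77151179e+01,  6.34504762e-02,
        5.33608091e-02, -3.22062181e-05]), 'position': array([ 0.16534696, -0.60201577,  0.19089706]), 'tool_rot': array([ 0.42926331,  0.56272482, -0.42828652,  0.56182243]), 'ft_force': array([ 0.21417078, -0.51935609, -0.31963691]), 'moment': array([0.03474685, 0.01417649, 0.00892525]), 'grip_width': 0.08682915604715592}
```

View pics/top0.png

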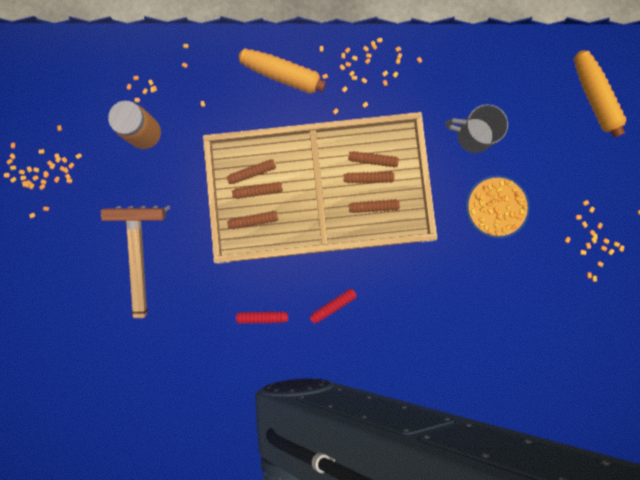

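View pics/side0.png

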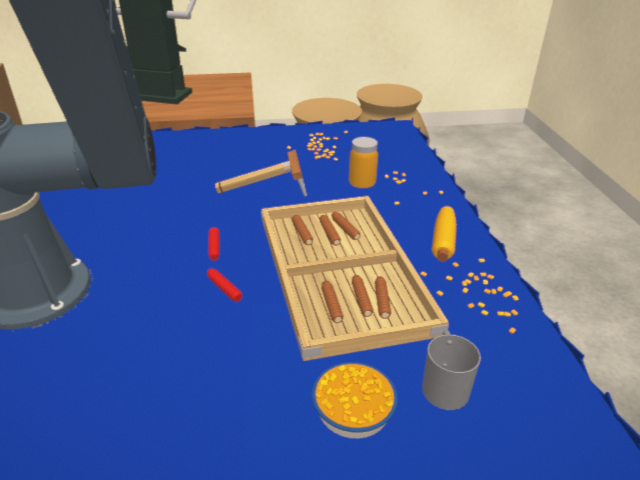

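Top view: rake left (bar at about (133,214), handle to (140,316)), tray corners (205,136) (421,114) (437,240) (216,262), three brown cobs in each bay, jar at (135,124), mug at (487,128), bowl at (498,207), and red look-alikes at (262,318) and (333,306) near the robot. The side view agrees. Next I'll enlarge the top view for exact pixels.

```bash
python3 - <<'E'
from h import *
im=cv2.imread('pics/top0.png')[100:270,90:450]
im=cv2.resize(im,None,fx=2.2,fy=2.2,interpolation=cv2.INTER_CUBIC)
im2=cv2.imread('pics/top0.png')[195:330,90:190]
cv2.imwrite('pics/c0.png',np.vstack([im,np.zeros((10,im.shape[1],3),np.uint8)]))
# cobs via colour
a=cv2.imread('pics/top0.png'); hsv=cv2.cvtColor(a,cv2.COLOR_BGR2HSV)
m=((hsv[...,0]<13)&(hsv[...,1]>120)&(hsv[...,2]>50)&(hsv[...,2]<185)).astype(np.uint8)
n,l,s,c=cv2.connectedComponentsWithStats(m)
for i in range(1,n):
    if s[i,4]>150:
        pts=np.argwhere(l==i)[:,::-1].astype(np.float32); r=cv2.minAreaRect(pts); b=cv2.boxPoints(r)
        z=.018 if s[i,4]<800 else .07
        print(s[i,4],np.round(c[i]),np.round(r[1]),[px('top',*p,z)[:2].round(3).tolist() for p in b],px('top',*c[i],z).round(3))
d=np.load('pics/top_d.npy')
for u,v in[(205,136),(421,114),(437,240),(216,262)]: print(px('top',u,v,.034).round(4))
for u,v in[(133,214),(136,250),(139,300),(140,316),(102,214),(164,214),(270,245),(320,180)]: print((u,v),pxd('top',u,v,d).round(4))
for u,v,z in[(135,124,.112),(487,128,.0),(498,207,.06)]: print(px('top',u,v,z).round(3))
E
```

```text
425 [373. 159.] [48.  9.] [[0.655, -0.065], [0.673, -0.067], [0.662, -0.163], [0.643, -0.161]] [ 0.658 -0.115  0.018]
438 [251. 171.] [10. 49.] [[0.624, 0.181], [0.656, 0.087], [0.637, 0.081], [0.604, 0.174]] [0.63  0.13  0.018]
426 [370. 177.] [ 9. 49.] [[0.628, -0.056], [0.632, -0.154], [0.613, -0.154], [0.609, -0.057]] [ 0.621 -0.108  0.018]
440 [257. 190.] [10. 49.] [[0.595, 0.168], [0.61, 0.071], [0.591, 0.068], [0.576, 0.165]] [0.593 0.118 0.018]
438 [375. 206.] [10. 49.] [[0.568, -0.066], [0.576, -0.164], [0.557, -0.165], [0.548, -0.068]] [ 0.563 -0.117  0.018]
620 [132. 214.] [10. 60.] [[0.552, 0.427], [0.553, 0.306], [0.533, 0.305], [0.532, 0.426]] [0.542 0.366 0.018]
459 [252. 220.] [10. 50.] [[0.534, 0.176], [0.551, 0.079], [0.53, 0.075], [0.514, 0.172]] [0.533 0.126 0.018]
[0.6977 0.2206 0.034 ]
[ 0.7451 -0.2074  0.034 ]
[ 0.4953 -0.2367  0.034 ]
[0.4481 0.192  0.034 ]
(133, 214) [0.5363 0.3448 0.0718]
(136, 250) [0.4689 0.3423 0.0544]
(139, 300) [0.3727 0.3419 0.0273]
(140, 316) [0.3413 0.3408 0.021 ]
(102, 214) [0.5354 0.4024 0.0753]
(164, 214) [0.5381 0.289  0.0608]
(270, 245) [0.4838 0.0901 0.0059]
(320, 180) [ 0.6118 -0.0087  0.0305]
[0.699 0.334 0.112]
[ 0.727 -0.347  0.   ]
[ 0.557 -0.347  0.06 ]
```

View pics/c0.png

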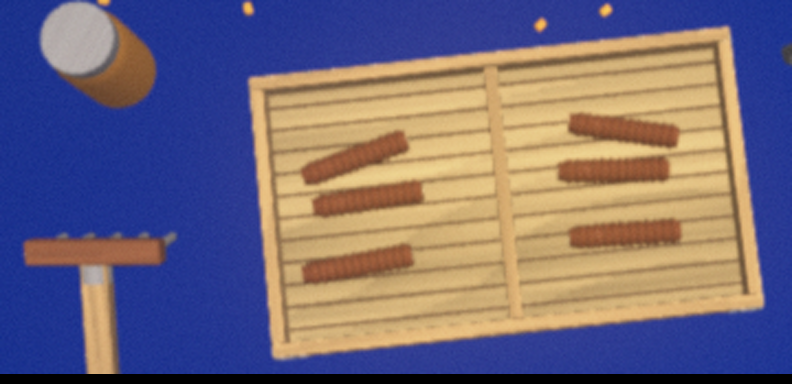

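```bash
cat >> h.py <<'E'
C=np.array([.5966,-.0079]); YAW=.111
def t2w(x,y): c,s=np.cos(YAW),np.sin(YAW); return C+[c*x-s*y,s*x+c*y]
def w2t(p): d=np.array(p[:2])-C; c,s=np.cos(YAW),np.sin(YAW); return np.array([c*d[0]+s*d[1],-s*d[0]+c*d[1]])
def toolR(yaw,pitch=0,flip=1):
    # tool x down, z along +-rake y; pitch = nose-down about rake y
    M=np.array([[0,-1*flip,0],[0,0,1*flip],[-1,0,0]],float)  # cols: x=-Z, y=-+X, z=+-Y
    return R.from_euler('ZY',[yaw,pitch])*R.from_matrix(M)
def rows(via,start=None,vmax=5.,wmax=.17):
    """via: list of (pos,Rot); prints rows (cm, rad) from the current pose"""
    o=robot.get_obs(); p,q=start or (o['position'],R.from_quat(o['tool_rot'])); out=[]
    for P,Q in via:
        P=np.array(P,float); dv=(q.inv()*Q).as_rotvec()
        n=max(1,int(np.ceil(max(np.linalg.norm(P-p)*100/vmax,np.linalg.norm(dv)/wmax))))
        for i in range(n):
            q2=q*R.from_rotvec(dv/n); p2=p+(P-p)/(n-i)
            out.append(list(np.round(q.inv().apply(p2-p)*100,1))+list(np.round((q.inv()*q2).as_rotvec(),2)))
            p,q=p2,q2
    for r in out: print([float(v) for v in r])
def st():
    o=robot.get_obs(); print(round(o['time'],2),o['position'].round(4),R.from_quat(o['tool_rot']).as_matrix().round(3).tolist(),o['ft_force'].round(1),round(o['grip_width'],4),o['q'].round(2))
E
python3 - <<'E'
from h import *
st(); d=np.load('pics/top_d.npy')
for u,v in[(134,224),(135.,235),(136,260),(138,285)]: print(pxd('top',u,v,d).round(4))
q0=R.from_quat(robot.get_obs()['tool_rot'])
for f in(1,-1): print(f,(q0.inv()*toolR(.015,0,f)).as_rotvec().round(2))
f=min((1,-1),key=lambda f:(q0.inv()*toolR(.015,0,f)).magnitude())
T=toolR(.015,0,f)
H=R.from_quat(q0.as_quat()); S=lambda a:H*R.from_rotvec((H.inv()*T).as_rotvec()*a)
rows([([.42,-.38,.2],S(.35)),([.5,0.05,.2],S(.7)),([.463,.3435,.16],T)],vmax=6,wmax=.18)
E
```

```text
0.1 [ 0.1653 -0.602   0.1909] [[-0.0, 0.964, 0.265], [0.002, 0.265, -0.964], [-1.0, 0.0, -0.002]] [ 0.2 -0.5 -0.3] 0.0868 [-1.48  0.53  1.43 -0.    1.18 -0.18]
[0.5175 0.3428 0.0698]
[0.4972 0.3431 0.0611]
[0.4499 0.3428 0.0507]
[0.4019 0.3425 0.0347]
1 [-2.89  0.   -0.  ]
-1 [ 0.25 -0.   -0.  ]
[-0.1, 5.1, -2.4, 0.01, -0.0, -0.0]
[-0.1, 5.0, -2.5, 0.01, -0.0, -0.0]
[-0.1, 5.0, -2.6, 0.01, -0.0, -0.0]
[-0.1, 5.0, -2.7, 0.01, -0.0, -0.0]
[-0.1, 4.9, -2.7, 0.01, -0.0, -0.0]
[-0.1, 4.9, -2.8, 0.01, -0.0, -0.0]
[0.0, 1.9, -5.1, 0.01, -0.0, -0.0]
[0.0, 1.9, -5.1, 0.01, -0.0, -0.0]
[0.0, 1.8, -5.2, 0.01, -0.0, -0.0]
[0.0, 1.8, -5.2, 0.01, -0.0, -0.0]
[0.0, 1.7, -5.2, 0.01, -0.0, -0.0]
[0.0, 1.7, -5.2, 0.01, -0.0, -0.0]
[0.0, 1.6, -5.2, 0.01, -0.0, -0.0]
[0.0, 1.5, -5.2, 0.01, -0.0, -0.0]
[0.8, -0.2, -5.9, 0.02, -0.0, -0.0]
[0.8, -0.3, -5.9, 0.02, -0.0, -0.0]
[0.8, -0.4, -5.9, 0.02, -0.0, -0.0]
[0.8, -0.5, -5.9, 0.02, -0.0, -0.0]
[0.8, -0.6, -5.9, 0.02, -0.0, -0.0]
```

Call:
{"method": "arm_command", "body": {"plan": [[0,5,-2.4,0.01,0,0,8.7],[0,5,-2.5,0.01,0,0,8.7],[0,5,-2.6,0.01,0,0,8.7],[0,5,-2.7,0.01,0,0,8.7],[0,4.9,-2.7,0.01,0,0,8.7],[0,4.9,-2.8,0.01,0,0,8.7],[0,1.9,-5.5,0.01,0,0,8.7],[0,1.9,-5.5,0.01,0,0,8.7],[0,1.8,-5.5,0.01,0,0,8.7],[0,1.8,-5.5,0.01,0,0,8.7],[0,1.7,-5.5,0.01,0,0,8.7],[0,1.7,-5.5,0.01,0,0,8.7]], "grip_force": 50}}

```text
time: 1.6
position: [0.4742, -0.022, 0.1877]
tool_rot: [0.466, 0.533, -0.465, 0.531]
ft_force: [0.2, -0.6, 0.4]
grip_width: 0.0869
```

```bash
python3 - <<'E'
from h import *
st()
T=toolR(.006,0,-1)
rows([([.5,.05,.2],T),([.463,.343,.13],T)],vmax=6,wmax=.18)
E
```

```text
1.6 [ 0.4742 -0.022   0.1877] [[-0.0, 0.991, 0.133], [0.003, 0.133, -0.991], [-1.0, 0.0, -0.003]] [ 0.2 -0.6  0.4] 0.0869 [-0.28  0.33  1.8   0.    1.01  1.15]
[-0.6, 1.8, -3.4, 0.06, -0.0, -0.0]
[-0.6, 1.5, -3.5, 0.06, -0.0, -0.0]
[1.2, -0.6, -4.9, 0.0, 0.0, 0.0]
[1.2, -0.6, -4.9, 0.0, 0.0, 0.0]
[1.2, -0.6, -4.9, 0.0, 0.0, 0.0]
[1.2, -0.6, -4.9, 0.0, 0.0, 0.0]
[1.2, -0.6, -4.9, 0.0, 0.0, 0.0]
[1.2, -0.6, -4.9, 0.0, 0.0, 0.0]
```

Call:
{"method": "arm_command", "body": {"plan": [[-0.4,1.8,-3.4,0.06,0,0,6],[-0.4,1.5,-3.5,0.06,0,0,6],[0.6,-0.6,-4.9,0,0,0,6],[1,-0.6,-4.9,0,0,0,6],[1,-0.6,-4.9,0,0,0,6],[1,-0.6,-4.9,0,0,0,6],[1,-0.6,-4.9,0,0,0,6],[1.2,-0.6,-4.9,0,0,0,6],[0,0,0,0,0,0,6]]}}

```text
time: 2.72
position: [0.458, 0.3598, 0.1352]
tool_rot: [0.497, 0.505, -0.496, 0.503]
ft_force: [-0.1, 0.4, 0.0]
grip_width: 0.0599
```

```bash
python3 - <<'E'
from h import *
st()
T=toolR(.006,0,-1)
rows([([.463,.343,.024],T)],vmax=4,wmax=.18)
E
```

```text
2.73 [0.458  0.3598 0.1352] [[-0.002, 1.0, 0.015], [0.003, 0.015, -1.0], [-1.0, -0.002, -0.003]] [-0.1  0.4  0. ] 0.0599 [0.47 0.54 1.6  0.   1.   2.03]
[3.7, 0.2, 0.6, 0.0, -0.0, 0.0]
[3.7, 0.2, 0.6, 0.0, -0.0, 0.0]
[3.7, 0.2, 0.6, 0.0, -0.0, 0.0]
```

Call:
{"method": "arm_command", "body": {"plan": [[1,0.5,1.7,0.009,0,0,6],[3.4,0,0,0,0,0,6],[3.4,0,0,0,0,0,6],[3,0,0,0,0,0,6],[0,0,0,0,0,0,6]]}}

```text
time: 3.35
position: [0.4656, 0.3318, 0.0237]
tool_rot: [-0.5, -0.5, 0.502, -0.499]
ft_force: [-0.5, 0.1, 0.3]
grip_width: 0.0598
```

```bash
python3 - <<'E'
from h import *
st()
T=toolR(.006,0,-1)
rows([([.463,.343,.024],T)],vmax=4,wmax=.18)
E
```

```text
3.35 [0.4656 0.3318 0.0237] [[-0.003, 1.0, -0.003], [-0.001, -0.003, -1.0], [-1.0, -0.003, 0.001]] [-0.5  0.1  0.3] 0.0598 [0.42 0.7  1.69 0.   0.75 2.  ]
[-0.0, -0.3, -1.1, -0.01, 0.0, 0.0]
```

Call:
{"method": "arm_command", "body": {"plan": [[0,-0.1,-0.9,-0.007,0,0,6],[0,0,0,0,0,0,6],[0,0,0,0,0,0,1.5],[0,0,0,0,0,0,1.5],[0,0,0,0,0,0,1.5],[0,0,0,0,0,0,1.5]], "grip_force": 55}}

```text
time: 4.1
position: [0.468, 0.3407, 0.0282]
tool_rot: [0.501, 0.5, -0.498, 0.501]
ft_force: [-0.6, -0.7, -0.5]
grip_width: 0.0282
```

```bash
python3 - <<'E'
from h import *
st()
E
```

```text
4.1 [0.468  0.3407 0.0282] [[0.005, 1.0, 0.003], [0.002, 0.003, -1.0], [-1.0, 0.005, -0.002]] [-0.6 -0.7 -0.5] 0.0282 [ 0.44  0.7   1.68 -0.    0.76  2.  ]
```

Call:
{"method": "arm_command", "body": {"plan": [[0,0,0,0,0,0,1.5],[-1,0,0,0,0,0,1.5],[-3,0,0,0,0,0,1.5],[-4,0,0,0,0,0,1.5],[-3,0,0,0,0,0,1.5],[0,0,0,0,0,0,1.5]]}}

```text
time: 4.85
position: [0.4675, 0.3406, 0.1429]
tool_rot: [0.501, 0.5, -0.498, 0.501]
ft_force: [0.6, -0.1, -0.2]
grip_width: 0.0151
```

```bash
cat >> h.py <<'E'
DX,DZ=-.0741,.0551
def rk(x,y,zt,yaw=YAW,pitch=np.radians(19)):
    return (list(t2w(x+DX,y))+[zt+DZ],toolR(yaw,pitch,-1))
def tip():
    o=robot.get_obs(); print('tip',w2t(o['position'][:2])-[DX,0],o['position'][2]-DZ)
E
python3 - <<'E'
from h import *
st(); shot('side','side1.png'); shot('top','top1.png')
rows([rk(.094,.133,.11),rk(.094,.133,.013)],vmax=5,wmax=.15)
E
```

```text
4.85 [0.4675 0.3406 0.1429] [[0.005, 1.0, 0.003], [0.002, 0.003, -1.0], [-1.0, 0.005, -0.002]] [ 0.6 -0.1 -0.2] 0.0151 [ 0.44  0.52  1.6  -0.    1.01  2.  ]
[-0.4, 2.3, 3.6, -0.02, -0.0, -0.06]
[-0.5, 2.2, 3.6, -0.02, -0.0, -0.06]
[-0.6, 2.1, 3.6, -0.02, -0.0, -0.06]
[-0.7, 2.0, 3.7, -0.02, -0.0, -0.06]
[-0.8, 1.9, 3.7, -0.02, -0.0, -0.06]
[-0.9, 1.7, 3.7, -0.02, -0.0, -0.06]
[4.6, 1.6, 0.0, 0.0, 0.0, 0.0]
[4.6, 1.6, 0.0, 0.0, 0.0, 0.0]
```

View pics/side1.png

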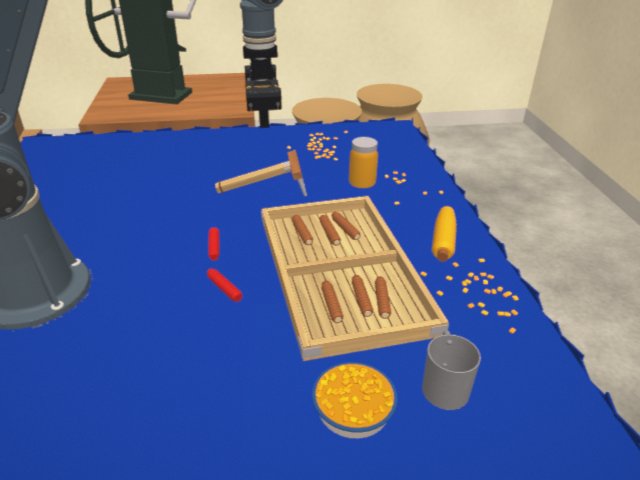

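The side picture shows the rake still on the table (handle at about (255,178)), with the empty gripper at about (263,115). The grasp missed, so I'll cross-check the projection.

```bash
python3 - <<'E'
from h import *
for n in('side','top'):
    print(n,proj(n,[.4675,.3406,.1429]),proj(n,[.463,.343,.053]),proj(n,[.7,.22,.034]))
d=np.load('pics/side_d.npy')
for u,v in[(255,177),(240,182),(275,171),(220,186),(294,160),(264,118),(264,215),(365,146)]: print((u,v),pxd('side',u,v,d).round(3),d[v,u])
for z in(.0,.05,.1): print(px('side',255,177,z))
E
```

```text
side [265.43160682 137.38626303] [265.23694805 170.77620786] [369.13843859 197.03084045]
top [119.61618671 248.46881304] [135.77436295 253.12594542] [205.35319337 134.87854815]
(255, 177) [0.437 0.335 0.042] 1.3199631
(240, 182) [0.399 0.339 0.028] 1.3274235
(275, 171) [0.487 0.338 0.054] 1.320043
(220, 186) [0.349 0.333 0.023] 1.321477
(294, 160) [0.536 0.354 0.073] 1.327091
(264, 118) [0.466 0.322 0.199] 1.2232249
(264, 215) [0.451 0.171 0.033] 1.1920657
(365, 146) [0.707 0.328 0.114] 1.2980946
[0.43682521 0.41245931 0.        ]
[0.43685501 0.31910693 0.05      ]
[0.43688481 0.22575455 0.1       ]
```

View pics/top1.png

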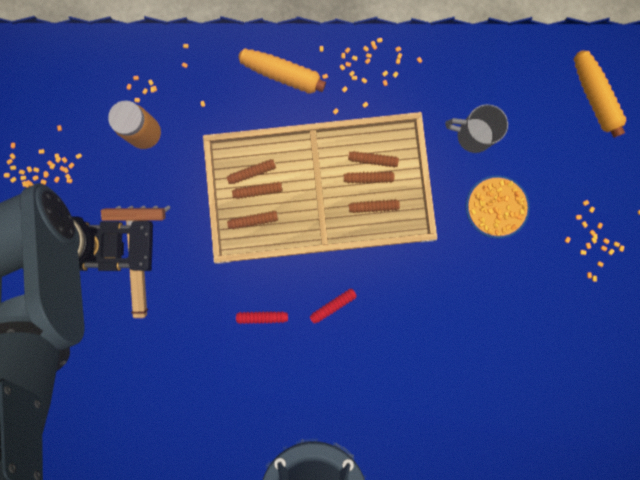

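Both cameras agree on the handle position (y about 0.338), so the fingers probably hadn't clamped when I lifted. I'll retry with a longer close to 0.

Call:
{"method": "arm_command", "body": {"plan": [[0,-0.2,0.2,0,0,0,6],[0,0,0,0,0,0,6],[1,0,0,0,0,0,6],[2,0,0,0,0,0,6],[3,0,0,0,0,0,6],[3.2,0,0,0,0,0,6],[1.9,0,0,0,0,0,6],[0,0,0,0,0,0,6]], "grip_force": 55}}

```text
time: 5.95
position: [0.4583, 0.3348, 0.0175]
tool_rot: [-0.495, -0.502, 0.504, -0.499]
ft_force: [-0.4, 0.4, 0.2]
grip_width: 0.06
```

```bash
python3 - <<'E'
from h import *
st()
E
```

```text
5.95 [0.4583 0.3348 0.0175] [[-0.013, 1.0, 0.002], [-0.006, 0.002, -1.0], [-1.0, -0.013, 0.006]] [-0.4  0.4  0.2] 0.06 [ 0.43  0.71  1.7  -0.    0.75  2.  ]
```

Call:
{"method": "arm_command", "body": {"plan": [[-0.3,0.3,-0.3,0,0,0.013,0],[0,0,0,0,0,0,0],[0,0,0,0,0,0,0],[0,0,0,0,0,0,0],[0,0,0,0,0,0,0],[0,0,0,0,0,0,0],[0,0,0,0,0,0,0]], "grip_force": 55}}

```text
time: 6.82
position: [0.4631, 0.3407, 0.0249]
tool_rot: [0.501, 0.498, -0.498, 0.502]
ft_force: [-0.5, 0.8, 1.3]
grip_width: 0.0024
```

```bash
python3 - <<'E'
from h import *
st()
E
```

```text
6.83 [0.4631 0.3407 0.0249] [[0.007, 1.0, 0.002], [-0.001, 0.002, -1.0], [-1.0, 0.007, 0.001]] [-0.5  0.8  1.3] 0.0024 [ 0.44  0.7   1.69 -0.01  0.75  2.02]
```

```bash
python3 - <<'E'
from h import *
a,d=shot('top'); b,e=shot('side')
c1=cv2.resize(a[170:340,40:240],(400,340)); c2=cv2.resize(b[80:250,180:380],(400,340))
cv2.imwrite('pics/c2.png',np.hstack([c1,c2]))
print(proj('top',[.4631,.3407,.0249]),proj('side',[.4631,.3407,.0249]))
E
```

```text
[141.83707697 253.67187457] [265.8383652  181.22785579]
```

View pics/c2.png

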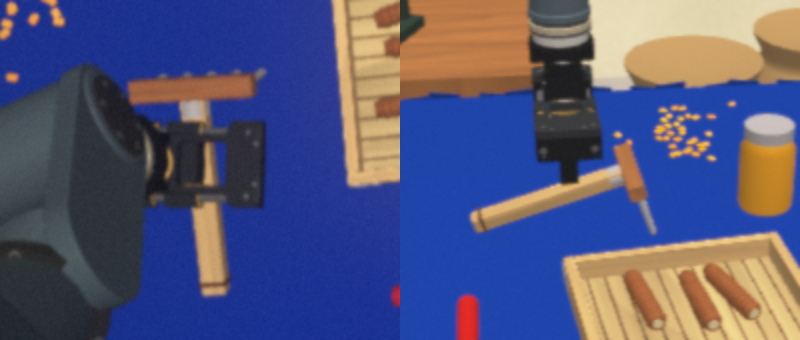

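```bash
python3 - <<'E'
from h import *
b=cv2.imread('pics/side1.png')
for v in range(112,142,2): print(v,b[v,256:274:2].tolist())
e=np.load('pics/side_d.npy')
for v in range(150,182,3): print(v,[pxd('side',u,v,e).round(3).tolist() for u in (261,264,267)])
E
```

```text
112 [[175, 213, 225], [140, 169, 184], [33, 33, 34], [31, 30, 29], [31, 27, 28], [29, 28, 28], [101, 122, 133], [177, 215, 227], [180, 218, 230]]
114 [[176, 214, 227], [143, 174, 189], [37, 38, 41], [30, 29, 29], [29, 26, 28], [29, 29, 28], [96, 116, 125], [176, 215, 226], [180, 218, 229]]
116 [[175, 214, 226], [148, 180, 195], [40, 43, 46], [31, 30, 30], [28, 27, 27], [30, 27, 30], [86, 102, 110], [177, 215, 226], [180, 218, 230]]
118 [[174, 213, 225], [148, 180, 196], [39, 44, 47], [29, 28, 30], [29, 30, 30], [29, 28, 31], [86, 100, 108], [176, 213, 224], [180, 216, 227]]
120 [[175, 194, 207], [156, 171, 181], [45, 49, 50], [27, 29, 29], [30, 30, 30], [28, 28, 27], [76, 82, 86], [171, 187, 198], [174, 190, 202]]
122 [[174, 191, 202], [166, 181, 191], [54, 56, 60], [28, 26, 27], [29, 27, 30], [31, 30, 29], [64, 68, 71], [164, 174, 184], [166, 176, 185]]
124 [[174, 190, 202], [173, 189, 200], [64, 68, 71], [30, 30, 30], [32, 30, 31], [32, 30, 31], [51, 37, 36], [126, 73, 60], [114, 49, 26]]
126 [[171, 151, 151], [160, 113, 106], [69, 42, 37], [36, 32, 32], [35, 31, 31], [36, 31, 32],
[... 1130 characters left out ...]
46, 0.254, 0.144], [0.467, 0.253, 0.144]]
156 [[0.453, 0.255, 0.137], [0.46, 0.254, 0.137], [0.467, 0.252, 0.137]]
159 [[0.453, 0.254, 0.13], [0.46, 0.255, 0.129], [0.466, 0.251, 0.13]]
162 [[0.454, 0.326, 0.086], [0.461, 0.329, 0.084], [0.468, 0.33, 0.083]]
165 [[0.453, 0.328, 0.077], [0.461, 0.333, 0.074], [0.468, 0.331, 0.075]]
168 [[0.453, 0.332, 0.067], [0.46, 0.331, 0.067], [0.467, 0.333, 0.065]]
171 [[0.452, 0.334, 0.058], [0.46, 0.326, 0.062], [0.467, 0.333, 0.058]]
174 [[0.452, 0.334, 0.049], [0.459, 0.329, 0.051], [0.467, 0.328, 0.052]]
177 [[0.451, 0.326, 0.045], [0.459, 0.324, 0.046], [0.466, 0.329, 0.043]]
180 [[0.451, 0.322, 0.039], [0.458, 0.326, 0.036], [0.466, 0.323, 0.038]]
```

The measured gripper body bottom (z about 0.13) and fingertips (about 0.055) are both roughly 29 mm higher than the reported TCP (0.025). So the reported z is biased low, and the fingers closed just above the handle. I'll go about 29 mm lower.

Call:
{"method": "arm_command", "body": {"plan": [[-1,0,0,0,0,0,6],[0,0,0,0,0,0,6],[0,0,0,0,0,0,6],[0,0,0,0,0,0,6],[0,0,0,0,0,0,6],[0,0,0,0,0,0,6],[1,0,0,0,0,0,6],[1.5,0,0,0,0,0,6],[0.8,0,0,0,0,0,6],[0,0,0,0,0,0,6]], "grip_force": 55}}

```text
time: 8.18
position: [0.4623, 0.3391, -0.0018]
tool_rot: [0.5, 0.499, -0.5, 0.502]
ft_force: [0.2, -0.0, 0.2]
grip_width: 0.0598
```

```bash
python3 - <<'E'
from h import *
st()
E
```

```text
8.18 [ 0.4623  0.3391 -0.0018] [[0.003, 1.0, 0.001], [-0.004, 0.001, -1.0], [-1.0, 0.003, 0.004]] [ 0.2 -0.   0.2] 0.0598 [ 0.44  0.74  1.7  -0.01  0.7   2.02]
```

Call:
{"method": "arm_command", "body": {"plan": [[0.1,0,0,0,0,0,0],[0,0,0,0,0,0,0],[0,0,0,0,0,0,0],[0,0,0,0,0,0,0],[0,0,0,0,0,0,0],[0,0,0,0,0,0,0],[0,0,0,0,0,0,0]], "grip_force": 55}}

```text
time: 9.05
position: [0.4628, 0.3393, -0.0023]
tool_rot: [0.5, 0.498, -0.499, 0.502]
ft_force: [0.2, -0.9, -0.1]
grip_width: 0.0237
```

```bash
python3 - <<'E'
from h import *
st()
E
```

```text
9.05 [ 0.4628  0.3393 -0.0023] [[0.005, 1.0, 0.001], [-0.003, 0.001, -1.0], [-1.0, 0.005, 0.003]] [ 0.2 -0.9 -0.1] 0.0237 [ 0.44  0.74  1.7  -0.01  0.7   2.02]
```

```bash
sed -i 's/^DX,DZ=.*/DX,DZ=-.084,.028/' h.py; python3 - <<'E'
from h import *
o=robot.get_obs();p=o['position'];q=R.from_quat(o['tool_rot'])
rows([(p+[0,0,.1],q),rk(.094,.133,.08)],vmax=4.5,wmax=.15)
E
```

```text
[-3.3, 0.0, 0.0, 0.0, 0.0, 0.0]
[-3.3, 0.0, 0.0, 0.0, 0.0, 0.0]
[-3.3, 0.0, 0.0, 0.0, 0.0, 0.0]
[-0.2, 2.1, 3.6, -0.02, -0.0, -0.06]
[-0.3, 2.1, 3.6, -0.02, -0.0, -0.06]
[-0.4, 2.0, 3.6, -0.02, -0.0, -0.06]
[-0.5, 1.9, 3.7, -0.02, -0.0, -0.06]
[-0.6, 1.8, 3.7, -0.02, -0.0, -0.06]
[-0.6, 1.7, 3.8, -0.02, -0.0, -0.06]
```

Call:
{"method": "arm_command", "body": {"plan": [[-1.5,0,0,0,0,0,0],[-3.5,0,0,0,0,0,0],[-3.5,0,0,0,0,0,0],[-1.5,0,0,0,0,0,0],[-0.2,2.1,3.5,-0.02,0,-0.06,0],[-0.3,2.1,3.6,-0.02,0,-0.06,0],[-0.4,2,3.6,-0.02,0,-0.06,0],[-0.5,1.9,3.6,-0.02,0,-0.06,0],[-0.6,1.8,3.6,-0.02,0,-0.06,0],[-0.6,1.7,3.4,-0.02,0,-0.06,0],[0,0,0,0,0,0,0],[0,0,0,0,0,0,0]]}}

```text
time: 10.55
position: [0.592, 0.1267, 0.1082]
tool_rot: [0.366, 0.613, -0.552, 0.43]
ft_force: [0.2, -0.1, -3.8]
grip_width: 0.0238
```

```bash
python3 - <<'E'
from h import *
st(); tip()
rows([rk(.094,.133,.08)],vmax=4.5,wmax=.15)
b,e=shot('side'); a,d=shot('top')
c1=cv2.resize(a[100:290,90:330],(480,380)); c2=cv2.resize(b[80:300,220:420],(345,380))
cv2.imwrite('pics/c3.png',np.hstack([c1,c2])[:, :800])
E
```

```text
10.55 [0.592  0.1267 0.1082] [[-0.362, 0.924, 0.124], [-0.027, 0.123, -0.992], [-0.932, -0.363, -0.02]] [ 0.2 -0.1 -3.8] 0.0238 [ 0.03  0.78  1.23 -0.01  1.5   1.48]
tip [0.09433197 0.13426002] 0.0802379997680712
[0.0, -0.0, 0.1, 0.02, -0.01, 0.04]
```

View pics/c3.png

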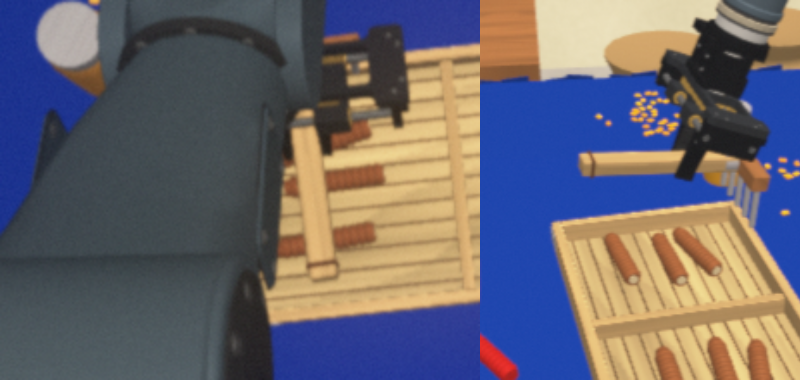

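Rake held; handle about level, tines upright, tips near side pixel (378,210). I'll compare that with the model.

```bash
python3 - <<'E'
from h import *
e=np.load('pics/side_d.npy')
for k in(-.05,-.025,0,.025,.05): print(k,proj('side',list(t2w(.094,.134+k))+[.08]).round(1))
b=cv2.imread('pics/side_last.png')
print(proj('side',list(t2w(.094,.134))+[.142]))
cv2.imwrite('pics/c4.png',cv2.resize(b[160:230,330:410],None,fx=7,fy=7,interpolation=cv2.INTER_CUBIC))
E
```

```text
-0.05 [374.6 210.9]
-0.025 [370.8 204.9]
0 [367.2 199. ]
0.025 [363.7 193.3]
0.05 [360.3 187.9]
[369.03898096 173.51650966]
```

View pics/c4.png

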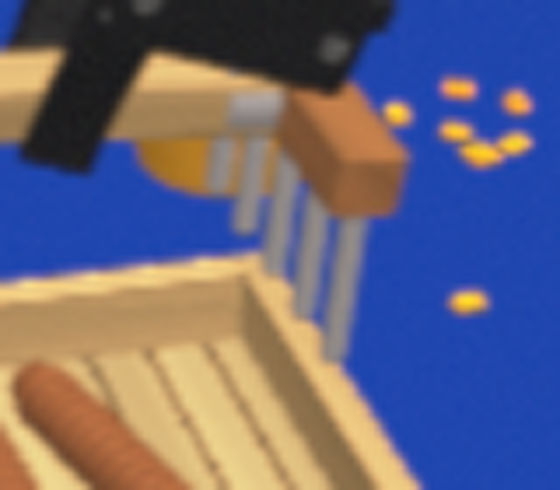

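```bash
sed -i 's/^DX,DZ=.*/DX,DZ=-.079,.025/; s/^def rk(x,y,zt,yaw=YAW/def rk(x,y,zt,yaw=YAW-.03/' h.py; python3 - <<'E'
from h import *
rows([rk(.092,.133,.04),rk(.092,.133,.013)],vmax=4.,wmax=.15)
E
```

```text
[2.0, 0.9, 0.1, 0.02, -0.0, 0.02]
[2.0, 0.9, 0.1, 0.02, -0.0, 0.02]
[2.6, 0.9, 0.0, 0.0, 0.0, -0.0]
```

Call:
{"method": "arm_command", "body": {"plan": [[2,0.7,0.1,0.02,0,0.02,0],[1.9,0.8,0.1,0.02,0,0.02,0],[0,0,0,0,0,0,0],[1.3,0.5,0,0,0,0,0],[0,0,0,0,0,0,0]]}}

```text
time: 11.28
position: [0.5907, 0.1304, 0.0541]
tool_rot: [0.385, 0.595, -0.553, 0.437]
ft_force: [0.0, -0.6, -2.2]
grip_width: 0.0235
```

```bash
python3 - <<'E'
from h import *
st(); tip()
rows([rk(.092,.133,.013)],vmax=4.,wmax=.15)
b,e=shot('side')
cv2.imwrite('pics/c5.png',cv2.resize(b[140:260,260:420],None,fx=4,fy=4,interpolation=cv2.INTER_CUBIC))
E
```

```text
11.28 [0.5907 0.1304 0.0541] [[-0.322, 0.942, 0.094], [-0.025, 0.091, -0.996], [-0.947, -0.322, -0.006]] [ 0.  -0.6 -2.2] 0.0235 [ 0.04  0.82  1.3  -0.01  1.35  1.52]
tip [0.0884961  0.13809826] 0.029052268110802706
[1.4, 0.9, 0.5, 0.01, -0.0, -0.0]
```

View pics/c5.png

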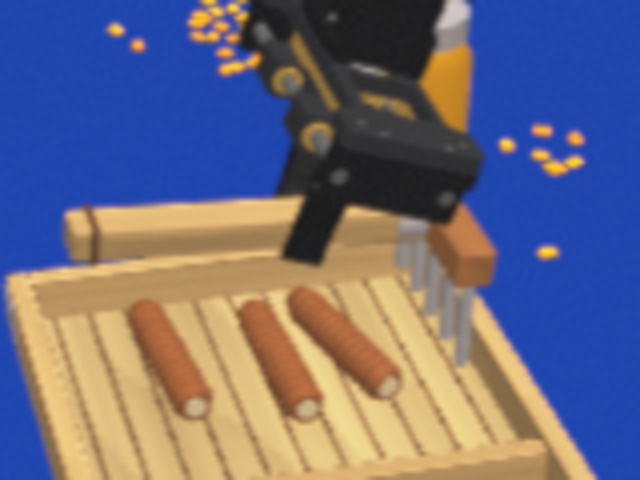

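The picture shows the tines upright inside the left bay behind the skewed far cob (near tip at side pixel (376,230)). Next I lower the last bit.

Call:
{"method": "arm_command", "body": {"plan": [[1,0.6,0.4,0.01,0,0,0],[0.6,0.2,0,0,0,0,0],[0,0,0,0,0,0,0]]}}

```text
time: 11.7
position: [0.5962, 0.1264, 0.0369]
tool_rot: [0.389, 0.591, -0.556, 0.436]
ft_force: [-0.6, 0.8, -0.8]
grip_width: 0.0239
```

```bash
python3 - <<'E'
from h import *
st(); tip()
rows([rk(-.02,.133,.012)],vmax=1.2,wmax=.15)
E
```

```text
11.7 [0.5962 0.1264 0.0369] [[-0.317, 0.945, 0.083], [-0.025, 0.08, -0.997], [-0.948, -0.318, -0.002]] [-0.6  0.8 -0.8] 0.0239 [ 0.03  0.85  1.3  -0.01  1.32  1.53]
tip [0.09347624 0.13347745] 0.011905588860137109
[0.4, -1.1, 0.0, 0.0, -0.0, -0.0]
[0.4, -1.1, 0.0, 0.0, -0.0, -0.0]
[0.4, -1.1, 0.0, 0.0, -0.0, -0.0]
[0.4, -1.1, 0.0, 0.0, -0.0, -0.0]
[0.4, -1.1, 0.0, 0.0, -0.0, -0.0]
[0.4, -1.1, 0.0, 0.0, -0.0, -0.0]
[0.4, -1.1, 0.0, 0.0, -0.0, -0.0]
[0.4, -1.1, 0.0, 0.0, -0.0, -0.0]
[0.4, -1.1, 0.0, 0.0, -0.0, -0.0]
[0.4, -1.1, 0.0, 0.0, -0.0, -0.0]
```

Call:
{"method": "arm_command", "body": {"plan": [[0.36,-1.1,0,0,0,0,0],[0.36,-1.1,0,0,0,0,0],[0.36,-1.1,0,0,0,0,0],[0.36,-1.1,0,0,0,0,0],[0.36,-1.1,0,0,0,0,0],[0.36,-1.1,0,0,0,0,0],[0,0,0,0,0,0,0]]}}

```text
time: 12.58
position: [0.5206, 0.1202, 0.0382]
tool_rot: [0.389, 0.592, -0.556, 0.436]
ft_force: [0.8, -0.4, -2.9]
grip_width: 0.0243
```

```bash
cat >> h.py <<'E'
def cobs(f=None):
    """brown cob blobs seen by the side camera, tray coordinates by depth (top of cob)"""
    b,d=shot('side',f); hsv=cv2.cvtColor(b,cv2.COLOR_BGR2HSV)
    m=((hsv[...,0]<13)&(hsv[...,1]>110)&(hsv[...,2]>50)&(hsv[...,2]<200)).astype(np.uint8)
    n,l,s,c=cv2.connectedComponentsWithStats(m); K,p,r=cam('side')
    for i in range(1,n):
        if s[i,4]<60: continue
        v,u=np.nonzero(l==i); P=p+(np.linalg.inv(K)@np.stack([u,v,1+0*u])*d[v,u]).T@r.T
        T=np.c_[np.array([w2t(x) for x in P]),P[:,2]]
        if abs(np.median(T[:,0]))>.14 or abs(np.median(T[:,1]))>.22 or np.median(T[:,2])>.06: continue
        t=T[T[:,2]<.04]; 
        e=np.polyfit(t[:,1],t[:,0],1)
        print(s[i,4],'x',np.percentile(t[:,0],[2,50,98]).round(3),'y',np.percentile(t[:,1],[2,50,98]).round(3),'z98',np.percentile(T[:,2],98).round(3),'slope',e[0].round(2))
E
python3 - <<'E'
from h import *
st(); tip(); cobs()
E
```

```text
12.57 [0.5206 0.1202 0.0382] [[-0.318, 0.944, 0.083], [-0.024, 0.08, -0.997], [-0.948, -0.319, -0.002]] [ 0.8 -0.4 -2.9] 0.0243 [ 0.03  0.77  1.51 -0.02  1.19  1.52]
tip [0.01761923 0.13569716] 0.013201426710799068
240 x [-0.062 -0.053 -0.041] y [0.091 0.133 0.184] z98 0.032 slope -0.09
481 x [-0.026 -0.007  0.012] y [0.077 0.12  0.171] z98 0.031 slope 0.01
387 x [-0.001  0.008  0.019] y [-0.146 -0.106 -0.055] z98 0.031 slope 0.08
370 x [0.029 0.044 0.061] y [-0.158 -0.118 -0.07 ] z98 0.032 slope 0.23
397 x [-0.057 -0.05  -0.039] y [-0.15  -0.109 -0.058] z98 0.032 slope 0.03
```

Call:
{"method": "arm_command", "body": {"plan": [[0.36,-1.0,0.05,0,0,0,0],[0.36,-1.0,0.05,0,0,0,0],[0.36,-1.0,0.05,0,0,0,0],[0.36,-1.0,0.05,0,0,0,0],[0,0,0,0,0,0,0]]}}

```text
time: 13.25
position: [0.4773, 0.1142, 0.0373]
tool_rot: [0.39, 0.591, -0.555, 0.436]
ft_force: [-1.1, 0.3, -1.8]
grip_width: 0.0236
```

```bash
python3 - <<'E'
from h import *
st(); tip(); cobs()
E
```

```text
13.25 [0.4773 0.1142 0.0373] [[-0.316, 0.945, 0.083], [-0.024, 0.08, -0.997], [-0.949, -0.317, -0.002]] [-1.1  0.3 -1.8] 0.0236 [ 0.02  0.73  1.63 -0.02  1.11  1.52]
tip [-0.02605312  0.13458902] 0.01230804291134218
724 x [-0.088 -0.059 -0.029] y [0.078 0.121 0.171] z98 0.032 slope -0.04
382 x [-0.001  0.008  0.019] y [-0.146 -0.106 -0.054] z98 0.031 slope 0.08
371 x [0.029 0.044 0.06 ] y [-0.158 -0.118 -0.07 ] z98 0.032 slope 0.23
393 x [-0.057 -0.05  -0.039] y [-0.15  -0.11  -0.059] z98 0.031 slope 0.03
```

Three packed together; 22–25 mm to the board. Pull on gently.

Call:
{"method": "arm_command", "body": {"plan": [[0.33,-0.9,0.03,0,0,0,0],[0.3,-0.8,0.03,0,0,0,0],[0.15,-0.5,0,0,0,0,0],[0,0,0,0,0,0,0]]}}

```text
time: 13.8
position: [0.4546, 0.1115, 0.0369]
tool_rot: [0.391, 0.59, -0.555, 0.437]
ft_force: [-0.4, 0.3, -1.1]
grip_width: 0.0237
```

```bash
python3 - <<'E'
from h import *
st(); tip(); cobs()
E
```

```text
13.8 [0.4546 0.1115 0.0369] [[-0.312, 0.946, 0.083], [-0.024, 0.08, -0.997], [-0.95, -0.313, -0.002]] [-0.4  0.3 -1.1] 0.0237 [ 0.02  0.7   1.7  -0.02  1.06  1.52]
tip [-0.04889994  0.13444209] 0.011891418513093374
748 x [-0.106 -0.076 -0.046] y [0.076 0.121 0.173] z98 0.032 slope -0.06
382 x [-0.001  0.008  0.019] y [-0.146 -0.106 -0.054] z98 0.031 slope 0.08
367 x [0.029 0.044 0.06 ] y [-0.158 -0.118 -0.07 ] z98 0.032 slope 0.22
394 x [-0.057 -0.05  -0.04 ] y [-0.15  -0.109 -0.058] z98 0.031 slope 0.03
```

Call:
{"method": "arm_command", "body": {"plan": [[0.1,-0.4,0,0,0,0,0],[0.1,-0.4,0,0,0,0,0],[0,-0.1,0,0,0,0,0]]}}

```text
time: 14.22
position: [0.4455, 0.1108, 0.0376]
tool_rot: [0.391, 0.59, -0.555, 0.438]
ft_force: [-0.7, -0.1, -2.1]
grip_width: 0.0235
```

```bash
python3 - <<'E'
from h import *
st(); tip(); cobs('side_l.png')
E
```

```text
14.22 [0.4455 0.1108 0.0376] [[-0.312, 0.946, 0.083], [-0.024, 0.08, -0.997], [-0.95, -0.313, -0.002]] [-0.7 -0.1 -2.1] 0.0235 [ 0.01  0.7   1.72 -0.02  1.04  1.52]
tip [-0.05804425  0.13469252] 0.012594572388902874
698 x [-0.11  -0.083 -0.054] y [0.075 0.121 0.172] z98 0.032 slope -0.06
381 x [-0.001  0.008  0.019] y [-0.146 -0.105 -0.055] z98 0.031 slope 0.08
368 x [0.029 0.044 0.06 ] y [-0.158 -0.117 -0.069] z98 0.031 slope 0.23
394 x [-0.057 -0.05  -0.04 ] y [-0.15  -0.11  -0.058] z98 0.031 slope 0.03
```

Call:
{"method": "arm_command", "body": {"plan": [[0.1,-0.3,0,0,0,0,0],[0.1,-0.3,0,0,0,0,0],[0,-0.1,0,0,0,0,0]]}}

```text
time: 14.65
position: [0.4434, 0.1104, 0.0378]
tool_rot: [0.394, 0.588, -0.552, 0.441]
ft_force: [3.2, 0.4, -3.0]
grip_width: 0.0237
```

```bash
python3 - <<'E'
from h import *
st(); tip(); cobs('side_l.png')
b=cv2.imread('pics/side_l.png')
cv2.imwrite('pics/c6.png',cv2.resize(b[150:290,240:400],None,fx=4,fy=4,interpolation=cv2.INTER_CUBIC))
E
```

```text
14.65 [0.4434 0.1104 0.0378] [[-0.301, 0.95, 0.082], [-0.023, 0.079, -0.997], [-0.953, -0.302, -0.002]] [ 3.2  0.4 -3. ] 0.0237 [ 0.01  0.69  1.73 -0.02  1.03  1.52]
tip [-0.06017519  0.13458248] 0.012798743490035985
697 x [-0.11  -0.083 -0.055] y [0.077 0.121 0.174] z98 0.032 slope -0.07
379 x [-0.001  0.008  0.019] y [-0.146 -0.105 -0.054] z98 0.032 slope 0.08
370 x [0.029 0.044 0.061] y [-0.158 -0.117 -0.07 ] z98 0.031 slope 0.23
394 x [-0.058 -0.05  -0.04 ] y [-0.151 -0.109 -0.059] z98 0.031 slope 0.03
```

View pics/c6.png

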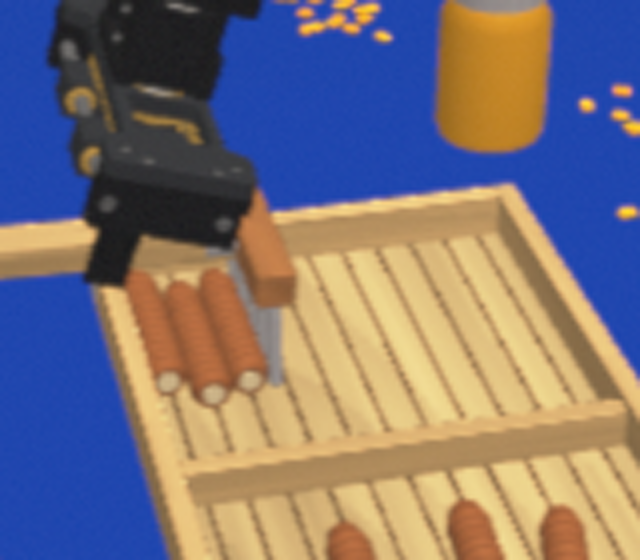

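Three cobs packed against the near board with the rake behind them; force just starting (3 N). I'll check cob angles from depth ridges.

```bash
cat >> h.py <<'E'
def ridges(bay=1,k=3,ev=None):
    b=cv2.imread('pics/side_last.png'); d=np.load('pics/side_d.npy'); hsv=cv2.cvtColor(b,cv2.COLOR_BGR2HSV)
    m=((hsv[...,0]<13)&(hsv[...,1]>110)&(hsv[...,2]>50)&(hsv[...,2]<200))
    v,u=np.nonzero(m); K,p,r=cam('side')
    P=p+(np.linalg.inv(K)@np.stack([u,v,1+0*u])*d[v,u]).T@r.T
    T=np.c_[np.array([w2t(x) for x in P]),P[:,2]]
    g=(abs(T[:,0])<.125)&(T[:,1]*bay>.01)&(abs(T[:,1])<.21)&(T[:,2]<.045)&(T[:,2]>.015)
    T=T[g]
    # k lines with common-sense init: k-lines clustering
    A=np.linspace(np.percentile(T[:,0],12),np.percentile(T[:,0],88),k); S=np.zeros(k); ym=np.median(T[:,1])
    for _ in range(30):
        lab=np.argmin(abs(T[:,:1]-(A+S*(T[:,1:2]-ym))),1)
        for i in range(k):
            t=T[lab==i]
            if len(t)>20: S[i],A[i]=np.polyfit(t[:,1]-ym,t[:,0],1)
    for i in range(k):
        t=T[lab==i]; print('ridge x',A[i].round(4),'slope',S[i].round(3),'y',np.percentile(t[:,1],[2,98]).round(3),'zmax',np.percentile(t[:,2],97).round(3),len(t))
E
python3 - <<'E'
from h import *
ridges(1); ridges(-1)
# tray: near board rim & batten from side depth: slope of rim line of near board
d=np.load('pics/side_d.npy')
K,p,r=cam('side'); v,u=np.mgrid[150:360,240:460]; v=v.ravel();u=u.ravel()
P=p+(np.linalg.inv(K)@np.stack([u,v,1+0*u])*d[v,u]).T@r.T
T=np.c_[np.array([w2t(x) for x in P]),P[:,2]]
for lo,hi in((-.15,-.1),(.1,.15)):
    t=T[(T[:,2]>.026)&(T[:,2]<.04)&(T[:,0]>lo)&(T[:,0]<hi)&(T[:,1]<.2)&(T[:,1]>-.2)]
    print(lo,np.polyfit(t[:,1],t[:,0],1),len(t))
t=T[(T[:,2]>.022)&(T[:,2]<.036)&(abs(T[:,1])<.02)&(abs(T[:,0])<.11)]; print('batten',np.polyfit(t[:,0],t[:,1],1))
E
```

```text
ridge x -0.1032 slope -0.022 y [0.091 0.179] zmax 0.031 194
ridge x -0.0848 slope -0.013 y [0.074 0.165] zmax 0.031 243
ridge x -0.064 slope -0.008 y [0.079 0.17 ] zmax 0.032 252
ridge x -0.0493 slope 0.027 y [-0.151 -0.059] zmax 0.031 391
ridge x 0.008 slope 0.08 y [-0.146 -0.054] zmax 0.031 376
ridge x 0.0457 slope 0.228 y [-0.158 -0.07 ] zmax 0.031 368
-0.15 [ 0.02065366 -0.11724939] 1035
0.1 [-0.00429742  0.12051491] 995
batten [0.00284358 0.00090751]
```

Call:
{"method": "arm_command", "body": {"plan": [[0.1,-0.3,0,0,0,0,0],[0.1,-0.4,0,0,0,0,0],[0,-0.1,0,0,0,0,0]]}}

```text
time: 15.08
position: [0.4426, 0.1105, 0.0385]
tool_rot: [0.4, 0.584, -0.549, 0.445]
ft_force: [3.5, 0.3, -1.9]
grip_width: 0.0238
```

```bash
python3 - <<'E'
from h import *
st(); tip(); shot('side'); ridges(1)
E
```

```text
15.07 [0.4426 0.1105 0.0385] [[-0.285, 0.955, 0.082], [-0.021, 0.079, -0.997], [-0.958, -0.285, -0.002]] [ 3.5  0.3 -1.9] 0.0238 [ 0.01  0.68  1.75 -0.02  1.    1.52]
tip [-0.06093149  0.13472555] 0.013504989072289732
ridge x -0.103 slope -0.035 y [0.09  0.179] zmax 0.032 201
ridge x -0.0846 slope -0.021 y [0.075 0.165] zmax 0.031 236
ridge x -0.0642 slope -0.016 y [0.08  0.172] zmax 0.033 255
```

Call:
{"method": "arm_command", "body": {"plan": [[-0.2,0.9,0,0,0,0,0],[-0.3,0.9,0,0,0,0,0],[-0.3,0.7,0,0,0,0,0],[-2.5,-0.6,0,0,0,0,0],[-3.4,-1.1,0,0,0,0,0],[-1.5,-0.5,0,0,0,0,0],[0,0,0,0,0,0,0]]}}

```text
time: 16.0
position: [0.4623, 0.112, 0.1167]
tool_rot: [0.392, 0.59, -0.554, 0.438]
ft_force: [-0.3, 0.2, -3.7]
grip_width: 0.024
```

```bash
python3 - <<'E'
from h import *
st(); tip(); shot('side'); ridges(1)
print(proj('side',t2w(-.05,.0).tolist()+[.08]))
d=np.load('pics/side_d.npy')
rows([rk(.092,-.108,.08),rk(.092,-.108,.03)],vmax=5,wmax=.15)
E
```

```text
16.0 [0.4623 0.112  0.1167] [[-0.309, 0.948, 0.083], [-0.023, 0.079, -0.997], [-0.951, -0.31, -0.002]] [-0.3  0.2 -3.7] 0.024 [ 0.02  0.59  1.63 -0.02  1.24  1.51]
tip [-0.04116317  0.13399889] 0.09165033963438488
ridge x -0.1031 slope -0.03 y [0.091 0.181] zmax 0.032 201
ridge x -0.0849 slope -0.02 y [0.074 0.163] zmax 0.031 235
ridge x -0.0644 slope -0.004 y [0.081 0.172] zmax 0.031 241
[317.02212853 242.42946117]
[-0.6, 2.3, 4.0, 0.0, -0.0, -0.0]
[-0.6, 2.3, 4.0, 0.0, -0.0, -0.0]
[-0.6, 2.3, 4.0, 0.0, -0.0, -0.0]
[-0.6, 2.3, 4.0, 0.0, -0.0, -0.0]
[-0.6, 2.3, 4.0, 0.0, -0.0, -0.0]
[-0.6, 2.3, 4.0, 0.0, -0.0, -0.0]
[2.4, 0.8, 0.0, -0.0, -0.0, 0.0]
[2.4, 0.8, -0.0, -0.0, -0.0, 0.0]
```

Call:
{"method": "arm_command", "body": {"plan": [[-0.5,2.3,4,0,0,0,0],[-0.6,2.3,4,0,0,0,0],[-0.6,2.3,4,0,0,0,0],[-0.6,2.3,4,0,0,0,0],[-0.6,2.3,4,0,0,0,0],[-0.6,2.1,3.4,0,0,0,0],[0,0,0,0,0,0,0],[0,0,0,0,0,0,0]]}}

```text
time: 17.05
position: [0.6159, -0.1134, 0.0917]
tool_rot: [0.385, 0.598, -0.557, 0.429]
ft_force: [-0.0, -0.6, -3.0]
grip_width: 0.0238
```

```bash
python3 - <<'E'
from h import *
st(); tip()
rows([rk(.092,-.107,.07),rk(.092,-.107,.012)],vmax=4,wmax=.15)
a,d=shot('top'); b,_=shot('side')
c1=cv2.resize(a[100:280,190:450],(520,360)); c2=cv2.resize(b[170:350,260:400],(280,360))
cv2.imwrite('pics/c7.png',np.hstack([c1,c2]))
E
```

```text
17.05 [ 0.6159 -0.1134  0.0917] [[-0.335, 0.938, 0.084], [-0.017, 0.083, -0.996], [-0.942, -0.335, -0.012]] [-0.  -0.6 -3. ] 0.0238 [-0.3   0.81  1.21 -0.12  1.45  1.22]
tip [ 0.08645613 -0.10702559] 0.06671051370420658
[-0.5, 0.4, -0.0, 0.01, -0.01, 0.01]
[2.7, 0.9, -0.0, 0.0, 0.0, 0.0]
[2.7, 0.9, -0.0, 0.0, 0.0, 0.0]
```

View pics/c7.png

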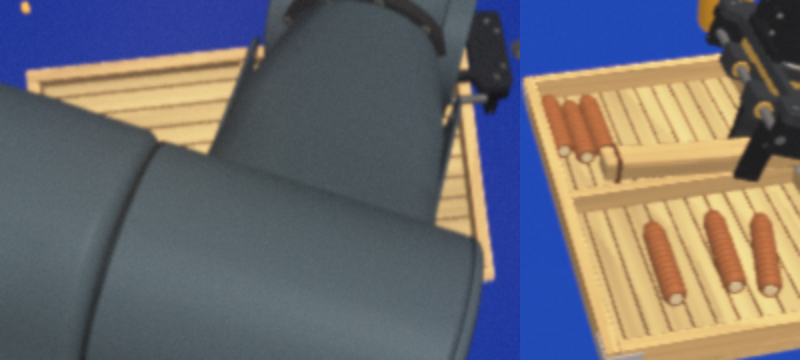

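Left row looks tidy in the side crop; the right cobs are untouched. Now I lower the rake behind the far right cob.

Call:
{"method": "arm_command", "body": {"plan": [[1.5,1.1,0,0.01,-0.01,0.01,0],[2.2,0.7,0,0,0,0,0],[0,0,0,0,0,0,0],[0.9,0.3,0,0,0,0,0],[0,0,0,0,0,0,0]]}}

```text
time: 17.77
position: [0.6196, -0.1081, 0.0429]
tool_rot: [0.386, 0.592, -0.558, 0.435]
ft_force: [-0.4, -0.1, -2.3]
grip_width: 0.024
```

```bash
python3 - <<'E'
from h import *
st(); tip(); cobs()
rows([rk(.092,-.107,.012),rk(.03,-.107,.012)],vmax=1.1,wmax=.15)
E
```

```text
17.77 [ 0.6196 -0.1081  0.0429] [[-0.324, 0.942, 0.083], [-0.028, 0.078, -0.997], [-0.946, -0.325, 0.001]] [-0.4 -0.1 -2.3] 0.024 [-0.29  0.86  1.24 -0.12  1.35  1.25]
tip [ 0.09074022 -0.10209588] 0.017861471660626523
684 x [-0.11  -0.083 -0.056] y [0.077 0.121 0.176] z98 0.031 slope -0.08
374 x [-0.001  0.008  0.019] y [-0.146 -0.106 -0.058] z98 0.032 slope 0.08
367 x [0.029 0.044 0.06 ] y [-0.158 -0.119 -0.072] z98 0.073 slope 0.23
393 x [-0.057 -0.05  -0.039] y [-0.15  -0.108 -0.06 ] z98 0.032 slope 0.03
[0.6, 0.3, 0.5, 0.0, 0.0, -0.0]
[0.3, -1.0, 0.0, 0.0, 0.0, 0.0]
[0.3, -1.0, 0.0, 0.0, 0.0, 0.0]
[0.3, -1.0, 0.0, 0.0, 0.0, 0.0]
[0.3, -1.0, 0.0, 0.0, 0.0, 0.0]
[0.3, -1.0, 0.0, 0.0, 0.0, 0.0]
[0.3, -1.0, 0.0, 0.0, 0.0, 0.0]
```

Call:
{"method": "arm_command", "body": {"plan": [[0.5,0.2,0.4,0,0,0,0],[0,0,0,0,0,0,0],[0.36,-1.1,0,0,0,0,0],[0.36,-1.1,0,0,0,0,0],[0.36,-1.1,0,0,0,0,0],[0.36,-1.1,0,0,0,0,0],[0.36,-1.1,0,0,0,0,0],[0.36,-1.1,0,0,0,0,0],[0,0,0,0,0,0,0]]}}

```text
time: 18.95
position: [0.5466, -0.1194, 0.0407]
tool_rot: [0.387, 0.591, -0.558, 0.436]
ft_force: [0.2, 0.4, -3.1]
grip_width: 0.0235
```

```bash
python3 - <<'E'
from h import *
st(); tip(); cobs()
rows([rk(-.03,-.107,.012)],vmax=1.1,wmax=.15)
E
```

```text
18.95 [ 0.5466 -0.1194  0.0407] [[-0.321, 0.943, 0.082], [-0.029, 0.077, -0.997], [-0.947, -0.322, 0.003]] [ 0.2  0.4 -3.1] 0.0235 [-0.33  0.79  1.45 -0.14  1.21  1.23]
tip [ 0.01700535 -0.10523342] 0.0157242981456589
686 x [-0.111 -0.083 -0.055] y [0.076 0.121 0.175] z98 0.032 slope -0.08
773 x [-0.029 -0.004  0.013] y [-0.157 -0.112 -0.068] z98 0.032 slope -0.03
355 x [-0.057 -0.051 -0.04 ] y [-0.15  -0.114 -0.064] z98 0.069 slope 0.0
[0.4, -0.9, 0.1, 0.0, 0.0, -0.0]
[0.4, -0.9, 0.1, 0.0, 0.0, -0.0]
[0.4, -0.9, 0.1, 0.0, 0.0, -0.0]
[0.4, -0.9, 0.1, 0.0, 0.0, -0.0]
[0.4, -0.9, 0.1, 0.0, 0.0, -0.0]
```

Call:
{"method": "arm_command", "body": {"plan": [[0.42,-1.0,0.05,0,0,0,0],[0.4,-1.0,0.05,0,0,0,0],[0.4,-1.0,0.05,0,0,0,0],[0.38,-1.0,0.05,0,0,0,0],[0.33,-0.9,0.03,0,0,0,0],[0,0,0,0,0,0,0]]}}

```text
time: 19.75
position: [0.4922, -0.1268, 0.038]
tool_rot: [0.387, 0.59, -0.558, 0.436]
ft_force: [-0.1, -0.1, -2.1]
grip_width: 0.0239
```

```bash
python3 - <<'E'
from h import *
st(); tip(); cobs(); ridges(-1)
rows([rk(-.048,-.107,.012)],vmax=1.1,wmax=.15)
E
```

```text
19.75 [ 0.4922 -0.1268  0.038 ] [[-0.319, 0.944, 0.083], [-0.03, 0.077, -0.997], [-0.947, -0.32, 0.004]] [-0.1 -0.1 -2.1] 0.0239 [-0.38  0.74  1.59 -0.16  1.11  1.21]
tip [-0.03787814 -0.10657225] 0.012977846893880624
319 x [-0.111 -0.099 -0.083] y [0.076 0.128 0.18 ] z98 0.145 slope -0.06
1107 x [-0.1   -0.069 -0.04 ] y [-0.157 -0.117 -0.072] z98 0.07 slope -0.03
ridge x -0.0923 slope -0.025 y [-0.151 -0.082] zmax 0.031 309
ridge x -0.0717 slope -0.029 y [-0.145 -0.07 ] zmax 0.031 350
ridge x -0.0495 slope -0.037 y [-0.159 -0.073] zmax 0.031 414
[0.4, -1.0, 0.1, 0.0, 0.0, -0.01]
```

Call:
{"method": "arm_command", "body": {"plan": [[0.3,-0.8,0.05,0.01,0,0,0],[0.15,-0.5,0,0.01,0,0,0],[0.1,-0.3,0,0,0,0,0],[0,0,0,0,0,0,0]]}}

```text
time: 20.3
position: [0.476, -0.129, 0.0379]
tool_rot: [0.393, 0.583, -0.564, 0.433]
ft_force: [0.2, 0.3, -3.1]
grip_width: 0.0239
```

```bash
python3 - <<'E'
from h import *
st(); tip(); cobs(); ridges(-1)
E
```

```text
20.3 [ 0.476  -0.129   0.0379] [[-0.316, 0.947, 0.063], [-0.031, 0.056, -0.998], [-0.948, -0.318, 0.011]] [ 0.2  0.3 -3.1] 0.0239 [-0.39  0.72  1.64 -0.17  1.08  1.22]
tip [-0.05423652 -0.10702923] 0.01287915498553828
102 x [-0.111 -0.108 -0.099] y [0.093 0.14  0.183] z98 0.151 slope 0.04
1063 x [-0.109 -0.08  -0.051] y [-0.157 -0.117 -0.072] z98 0.068 slope -0.06
ridge x -0.101 slope 0.03 y [-0.151 -0.072] zmax 0.031 317
ridge x -0.0817 slope -0.017 y [-0.146 -0.071] zmax 0.031 335
ridge x -0.0611 slope -0.022 y [-0.158 -0.076] zmax 0.031 387
```

Call:
{"method": "arm_command", "body": {"plan": [[0.1,-0.3,0,0.01,0,0,0],[0.1,-0.3,0,0,0,0,0],[0.1,-0.3,0,0,0,0,0],[0,-0.1,0,0,0,0,0]]}}

```text
time: 20.85
position: [0.4711, -0.1299, 0.0381]
tool_rot: [0.398, 0.577, -0.565, 0.435]
ft_force: [4.0, 0.8, -2.1]
grip_width: 0.024
```

```bash
python3 - <<'E'
from h import *
st(); tip(); cobs(); ridges(-1)
E
```

```text
20.85 [ 0.4711 -0.1299  0.0381] [[-0.304, 0.951, 0.053], [-0.032, 0.045, -0.998], [-0.952, -0.305, 0.017]] [ 4.   0.8 -2.1] 0.024 [-0.4   0.71  1.66 -0.17  1.05  1.23]
tip [-0.05928338 -0.10730929] 0.013092379003379478
1042 x [-0.109 -0.082 -0.054] y [-0.157 -0.117 -0.072] z98 0.073 slope -0.11
ridge x -0.1023 slope 0.0 y [-0.151 -0.072] zmax 0.031 302
ridge x -0.084 slope -0.031 y [-0.146 -0.071] zmax 0.031 329
ridge x -0.0638 slope -0.029 y [-0.158 -0.079] zmax 0.032 386
```

Call:
{"method": "arm_command", "body": {"plan": [[0.1,-0.4,0,0,0,0,0],[0,-0.2,0,0,0,0,0],[-0.2,0.9,0,0,0,0,0],[-0.3,0.9,0,0,0,0,0],[-0.3,0.7,0,0,0,0,0],[-2.5,-0.6,0,0,0,0,0],[-3.4,-1.1,0,0,0,0,0],[-3,-1,0,0,0,0,0],[0,0,0,0,0,0,0]]}}

```text
time: 22.02
position: [0.4933, -0.1269, 0.1332]
tool_rot: [0.396, 0.579, -0.566, 0.433]
ft_force: [1.6, -0.2, -3.1]
grip_width: 0.0239
```

```bash
python3 - <<'E'
from h import *
st(); tip(); shot('side'); ridges(-1)
rows([([.48,.08,.13],rk(0,0,0)[1]),([.463,.339,.10],toolR(.003,0,-1))],vmax=5,wmax=.15)
E
```

```text
22.02 [ 0.4933 -0.1269  0.1332] [[-0.311, 0.949, 0.053], [-0.031, 0.046, -0.998], [-0.95, -0.312, 0.015]] [ 1.6 -0.2 -3.1] 0.0239 [-0.38  0.6   1.54 -0.15  1.29  1.21]
tip [-0.03679658 -0.10681862] 0.10815046537380787
ridge x -0.1027 slope -0.017 y [-0.151 -0.058] zmax 0.031 349
ridge x -0.0835 slope 0.001 y [-0.145 -0.054] zmax 0.031 409
ridge x -0.0626 slope 0.005 y [-0.159 -0.068] zmax 0.031 429
[-0.0, -0.0, -4.1, -0.01, 0.0, -0.0]
[-0.0, -0.0, -4.1, -0.01, 0.0, -0.0]
[-0.0, 0.0, -4.1, -0.01, 0.0, -0.0]
[-0.0, 0.0, -4.1, -0.01, 0.0, -0.0]
[0.0, 0.1, -4.1, -0.01, 0.0, -0.0]
[0.5, 0.2, -4.3, 0.01, 0.0, 0.06]
[0.5, 0.1, -4.3, 0.01, 0.0, 0.06]
[0.5, 0.1, -4.3, 0.01, 0.0, 0.06]
[0.5, -0.0, -4.3, 0.01, 0.0, 0.06]
[0.5, -0.1, -4.3, 0.01, 0.0, 0.06]
[0.5, -0.2, -4.3, 0.01, 0.0, 0.06]
```

Call:
{"method": "arm_command", "body": {"plan": [[0,0,-4,-0.01,0,0,0],[0,0,-4.1,-0.01,0,0,0],[0,0,-4.1,-0.01,0,0,0],[0,0,-4.1,-0.01,0,0,0],[0,0.1,-4.1,-0.01,0,0,0],[0,0.2,-4.3,0.01,0,0.06,0],[0,0.1,-4.3,0.01,0,0.06,0],[0,0.1,-4.2,0.01,0,0.06,0],[0.3,0,-4,0.01,0,0.06,0],[0.5,-0.1,-3.6,0.01,0,0.05,0],[0,0,0,0,0,0,0],[0,0,0,0,0,0,0]]}}

```text
time: 23.58
position: [0.4488, 0.2888, 0.0986]
tool_rot: [0.468, 0.524, -0.507, 0.499]
ft_force: [0.7, 0.6, -2.1]
grip_width: 0.0236
```

```bash
python3 - <<'E'
from h import *
st()
rows([([.463,.339,.08],toolR(.003,0,-1))],vmax=5,wmax=.15)
a,d=shot('top'); shot('side'); ridges(1)
hsv=cv2.cvtColor(a,cv2.COLOR_BGR2HSV)
m=((hsv[...,0]<13)&(hsv[...,1]>120)&(hsv[...,2]>50)&(hsv[...,2]<185)).astype(np.uint8)
v,u=np.nonzero(m)
T=np.array([w2t(px('top',x,y,.02)) for x,y in zip(u,v)])
for bay in(1,-1):
    t=T[(T[:,1]*bay>0.01)&(abs(T[:,1])<.206)&(abs(T[:,0])<.125)]; ym=np.median(t[:,1])
    A=np.array([-.105,-.083,-.062]);S=np.zeros(3)
    for _ in range(20):
        l=np.argmin(abs(t[:,:1]-(A+S*(t[:,1:]-ym))),1)
        for i in range(3): S[i],A[i]=np.polyfit(t[l==i,1]-ym,t[l==i,0],1)
    print(bay,A.round(4),S.round(3),[np.percentile(t[l==i,1],[1,99]).round(3).tolist() for i in range(3)],t[:,0].min().round(3),t[:,0].max().round(3))
c1=cv2.resize(a[100:270,90:450],(720,340),interpolation=cv2.INTER_CUBIC)
cv2.imwrite('pics/c8.png',c1)
E
```

```text
23.57 [0.4488 0.2888 0.0986] [[-0.065, 0.997, 0.048], [-0.015, 0.047, -0.999], [-0.998, -0.065, 0.012]] [ 0.7  0.6 -2.1] 0.0236 [0.36 0.56 1.7  0.01 0.95 1.87]
[0.8, 0.9, -2.5, 0.02, 0.01, 0.03]
[0.9, 0.8, -2.5, 0.02, 0.01, 0.03]
ridge x -0.103 slope -0.036 y [0.09  0.181] zmax 0.031 202
ridge x -0.0849 slope -0.032 y [0.074 0.164] zmax 0.031 231
ridge x -0.0646 slope -0.01 y [0.081 0.172] zmax 0.031 245Traceback (most recent call last):
  File "<stdin>", line 8, in <module>
  File "h.py", line 14, in px
    K,p,r=cam(n); ray=r@np.linalg.inv(K)@[u,v,1]; return p+ray*(z-p[2])/ray[2]
          ~~~^^^
  File "h.py", line 10, in cam
    i=optics.camera_info(n); r=np.array(i['rotation'],float)
ValueError: time passes only in moves, steps and waits
```

Call:
{"method": "arm_command", "body": {"plan": [[0.5,0.9,-2.4,0.02,0.01,0.03,0],[0.5,0.7,-2.3,0.02,0.01,0.03,0],[0,0,0,0,0,0,0],[0,0,0,0,0,0,0]]}}

```text
time: 24.18
position: [0.4657, 0.3318, 0.0867]
tool_rot: [0.5, 0.502, -0.501, 0.497]
ft_force: [0.3, -0.5, -1.7]
grip_width: 0.0239
```

```bash
sed -i 's/^def cam(n):/import functools\n@functools.cache\ndef cam(n):/' h.py; cat >> h.py <<'E'
def toprows():
    a,d=shot('top'); hsv=cv2.cvtColor(a,cv2.COLOR_BGR2HSV)
    m=((hsv[...,0]<13)&(hsv[...,1]>120)&(hsv[...,2]>50)&(hsv[...,2]<185)).astype(np.uint8)
    v,u=np.nonzero(m)
    T=np.array([w2t(px('top',x,y,.02)) for x,y in zip(u,v)])
    for bay in(1,-1):
        t=T[(T[:,1]*bay>0.01)&(abs(T[:,1])<.206)&(abs(T[:,0])<.125)]; ym=np.median(t[:,1])
        A=np.array([-.105,-.083,-.062]);S=np.zeros(3)
        for _ in range(20):
            l=np.argmin(abs(t[:,:1]-(A+S*(t[:,1:]-ym))),1)
            for i in range(3): S[i],A[i]=np.polyfit(t[l==i,1]-ym,t[l==i,0],1)
        print(bay,A.round(4),S.round(3),[np.percentile(t[l==i,1],[1,99]).round(3).tolist() for i in range(3)],t[:,0].min().round(3),t[:,0].max().round(3))
    # tray edge direction: inner face of near board from the image, as check of YAW
    return a
E
python3 - <<'E'
from h import *
st(); a=toprows()
rows([([.463,.339,.06],toolR(.003,0,-1))],vmax=5,wmax=.15)
cv2.imwrite('pics/c8.png',cv2.resize(a[100:290,60:450],(780,380),interpolation=cv2.INTER_CUBIC))
E
```

```text
24.18 [0.4657 0.3318 0.0867] [[-0.006, 1.0, -0.003], [0.005, -0.003, -1.0], [-1.0, -0.006, -0.005]] [ 0.3 -0.5 -1.7] 0.0239 [0.42 0.6  1.66 0.01 0.89 1.99]
1 [-0.1016 -0.0815 -0.0613] [-0.017 -0.006  0.006] [[0.091, 0.188], [0.075, 0.171], [0.082, 0.178]] -0.112 -0.051
-1 [-0.1005 -0.08   -0.0592] [-0.     0.007  0.003] [[-0.152, -0.055], [-0.146, -0.051], [-0.16, -0.065]] -0.111 -0.049
[2.7, -0.3, -0.7, -0.01, -0.01, 0.01]
```

View pics/c8.png

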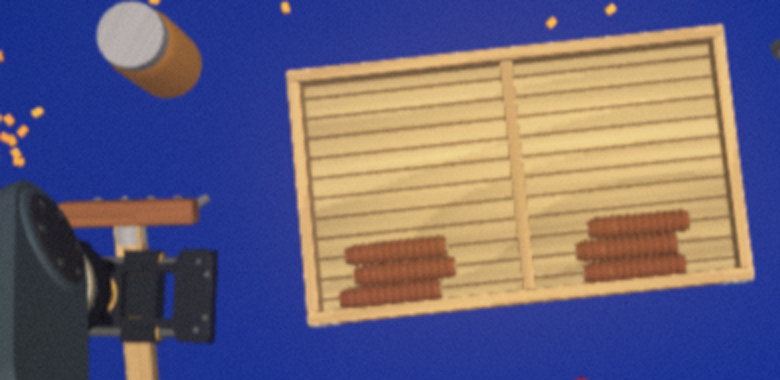

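Top view: both rows packed parallel against the near board, each cob in its own bay; the rake is held over its old spot. I'll check the handle slope numerically before laying it down.

```bash
python3 - <<'E'
from h import *
b,d=shot('side'); K,p,r=cam('side')
v,u=np.mgrid[90:215,200:330]; v=v.ravel();u=u.ravel()
P=p+(np.linalg.inv(K)@np.stack([u,v,1+0*u])*d[v,u]).T@r.T
c=b[v,u].astype(int)
k=(c[:,2]>c[:,0]+30)&(c[:,2]>90)&(abs(P[:,1]-.33)<.03)&(P[:,2]>.02)&(P[:,2]<.2)&(P[:,0]<.44)
f=np.polyfit(P[k,0],P[k,2],1); print('handle slope deg',np.degrees(np.arctan(f[0])),k.sum(),P[k,0].min(),np.polyval(f,P[k,0].min()))
k2=(c[:,2]>c[:,0]+30)&(abs(P[:,1]-.33)<.08)&(P[:,0]>.5)&(P[:,2]>.05)&(P[:,2]<.2); print('bar',k2.sum(),np.median(P[k2],0),P[k2].max(0))
gm=(abs(c[:,2]-c[:,0])<25)&(c.min(1)>90)&(P[:,0]>.53)&(P[:,0]<.62)&(abs(P[:,1]-.32)<.09)&(P[:,2]>.03); print('tines',gm.sum(),P[gm].min(0) if gm.any() else 0,np.percentile(P[gm,2],3) if gm.any() else 0)
E
```

```text
handle slope deg 14.004419118086252 442 0.34346390247847575 0.10554163383959501
bar 329 [0.53548737 0.32132762 0.15939899] [0.55079431 0.3903456  0.19961687]
tines 58 [0.54426196 0.27520003 0.09102415] 0.09523234785322242
```

Call:
{"method": "arm_command", "body": {"plan": [[1,-0.2,-0.6,-0.01,-0.01,0,0],[2.2,0,0,0,0,0,0],[2.2,0,0,0,0,0,0],[1.5,0,0,0,0,0,0],[0,0,0,0,0,0,0]]}}

```text
time: 24.9
position: [0.4637, 0.3377, 0.0151]
tool_rot: [0.496, 0.502, -0.501, 0.502]
ft_force: [-0.5, 0.4, -1.9]
grip_width: 0.0238
```

```bash
python3 - <<'E'
from h import *
st()
E
```

```text
24.9 [0.4637 0.3377 0.0151] [[-0.005, 1.0, 0.007], [-0.006, 0.007, -1.0], [-1.0, -0.005, 0.006]] [-0.5  0.4 -1.9] 0.0238 [ 0.44  0.72  1.69 -0.    0.75  2.  ]
```

Call:
{"method": "arm_command", "body": {"plan": [[0.8,0,0,0,0,0,0],[0.4,0,0,0,0,0,0],[0.3,0,0,0,0,0,0],[0,0,0,0,0,0,0]]}}

```text
time: 25.4
position: [0.465, 0.3383, 0.0006]
tool_rot: [0.497, 0.501, -0.5, 0.502]
ft_force: [-0.9, -0.0, -2.0]
grip_width: 0.0238
```

```bash
python3 - <<'E'
from h import *
st()
E
```

```text
25.4 [0.465  0.3383 0.0006] [[-0.002, 1.0, 0.007], [-0.004, 0.007, -1.0], [-1.0, -0.002, 0.004]] [-0.9 -0.  -2. ] 0.0238 [ 0.44  0.74  1.69 -0.    0.71  2.  ]
```

Call:
{"method": "arm_command", "body": {"plan": [[0.2,0,0,0,0,0,0],[0.2,0,0,0,0,0,0],[0,0,0,0,0,0,0]]}}

```text
time: 25.78
position: [0.4654, 0.3385, -0.0022]
tool_rot: [0.497, 0.501, -0.499, 0.503]
ft_force: [-0.3, -0.6, -0.6]
grip_width: 0.0243
```

```bash
python3 - <<'E'
from h import *
st()
E
```

```text
25.77 [ 0.4654  0.3385 -0.0022] [[-0.001, 1.0, 0.007], [-0.004, 0.007, -1.0], [-1.0, -0.001, 0.004]] [-0.3 -0.6 -0.6] 0.0243 [ 0.44  0.75  1.69 -0.    0.71  2.  ]
```

Contact is starting, at the same height as when it was picked up. Release slowly and rise straight.

Call:
{"method": "arm_command", "body": {"plan": [[0,0,0,0,0,0,3],[0,0,0,0,0,0,6],[0,0,0,0,0,0,6],[0,0,0,0,0,0,6],[0,0,0,0,0,0,6],[-1,0,0,0,0,0,6],[-2.5,0,0,0,0,0,6],[-4,0,0,0,0,0,6],[-5,0,0,0,0,0,6],[-3,0,0,0,0,0,6],[0,0,0,0,0,0,6],[0,0,0,0,0,0,6]]}}

```text
time: 27.28
position: [0.4662, 0.3394, 0.1604]
tool_rot: [0.498, 0.501, -0.498, 0.503]
ft_force: [-0.9, 0.7, -0.2]
grip_width: 0.0597
```

```bash
python3 - <<'E'
from h import *
st(); toprows(); b,d=shot('side'); 
for u,v in[(240,182),(275,171),(220,186),(294,160),(365,146)]: print((u,v),pxd('side',u,v,d).round(3))
o=cv2.imread('pics/side0.png').astype(int)
df=abs(b.astype(int)-o).max(2)>40
for n,(x0,x1,y0,y1) in dict(rake=(212,315,150,198),bowl=(310,400,360,435),mug=(420,482,335,408),jar=(347,380,140,188),red=(205,245,225,302)).items(): print(n,df[y0:y1,x0:x1].sum(),'px changed')
K,p,r=cam('side'); v,u=np.mgrid[140:215,200:330]; v=v.ravel();u=u.ravel()
P=p+(np.linalg.inv(K)@np.stack([u,v,1+0*u])*d[v,u]).T@r.T; c=b[v,u].astype(int)
k=(c[:,2]>c[:,0]+30)&(c[:,2]>90)&(abs(P[:,1]-.33)<.03)&(P[:,2]>.005)&(P[:,2]<.2)&(P[:,0]<.48)
f=np.polyfit(P[k,0],P[k,2],1); print('slope',np.degrees(np.arctan(f[0])),P[k,0].min())
E
```

```text
27.27 [0.4662 0.3394 0.1604] [[0.003, 1.0, 0.007], [-0.002, 0.007, -1.0], [-1.0, 0.003, 0.002]] [-0.9  0.7 -0.2] 0.0597 [ 0.44  0.5   1.59 -0.    1.05  2.  ]
1 [-0.1016 -0.0816 -0.0612] [-0.021 -0.015  0.001] [[0.091, 0.187], [0.075, 0.171], [0.082, 0.178]] -0.112 -0.051
-1 [-0.1004 -0.08   -0.0593] [-0.001  0.006  0.002] [[-0.152, -0.056], [-0.146, -0.05], [-0.16, -0.065]] -0.111 -0.049
(240, 182) [0.399 0.328 0.034]
(275, 171) [0.486 0.328 0.059]
(220, 186) [0.35  0.332 0.023]
(294, 160) [0.536 0.356 0.072]
(365, 146) [0.708 0.331 0.112]
rake 848 px changed
bowl 0 px changed
mug 0 px changed
jar 0 px changed
red 0 px changed
slope 14.65579477352231 0.3416373419891851
```

```bash
python3 -c "
from h import *
print(workorder.hand_in())"
```

```text
the job is handed in; nothing more can be done
None
```

I combed both bays into rows against the near board with the rake, laid it back on the table to the left of the tray, and handed in at about 27 s.

- **Rows:** in the last top view, each bay's three cobs lie flat, about 20 mm apart. They are parallel to the near board to within about 1.2°. The nearest cob measured 2–4 mm short of the board. That is about the error of my tray fit, and the rake felt contact (3–4 N) at the end of each pull. The cob ends are staggered by up to about 16 mm along the board.
- **Rake:** it lies tines down with its handle at 14.7° (15° expected). The heights measured on it match those from the start, and it is within about 1 cm of its old place. The gripper was open and about 16 cm up when I handed in.
- **Other objects:** the side picture showed no change around the bowl, jar, mug and red look-alikes.

**Disagreement:** the reported TCP height read about 29 mm lower than the cameras and the contact showed. Because of this the first two grasps closed on air above the handle. I then corrected for the offset.

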